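# Fit the radius templates to the shaped edges

## Task

Three wooden offcuts with a curved top edge stand on the sample board in unknown order. Try the two plywood radius templates on them, and leave each one standing upright and square across the edge whose curve it fits: in full contact with the curve, with no rocking and no gap, the hollow one on its round edge and the round-nosed one in its trough. Do not let a template topple, and leave the rasp, the offcut and the pot alone.

Things in the scene. Friction and masses are not known exactly. Their poses are not given: they have to be found in the camera images.
- sample_board: Fixed brown board on the bench, 140 (x) x 420 (y) x 18 mm; origin: centre of its underside. x runs along the curved edges, y across them. It carries three fixed light wooden offcuts, 100 mm long (x), one per station, in an order that varies and is not reported: a round edge of radius 36 mm, a round edge of radius 56 mm, and a block with a concave trough of radius 36 mm.
- station_a (a point): First station (board y = +130 mm): the point on the board's centre line 74 mm above the bench, the height of the ridge of either round edge and of the rims of the trough, whichever stands there. Axes as the board's.
- station_b (a point): Middle station (board y = 0): the point on the board's centre line 74 mm above the bench, the height of the ridge of either round edge and of the rims of the trough, whichever stands there. Axes as the board's. The 36 mm round is 72 mm wide, the 56 mm round 112 mm.
- station_c (a point): Last station (board y = -130 mm): the point on the board's centre line 74 mm above the bench, the height of the ridge of either round edge and of the rims of the trough, whichever stands there. Axes as the board's. The trough block is 112 mm wide, its trough 59 mm across the mouth and 15.4 mm deep.
- concave_leaf: Loose plywood template, 0.1 to 0.2 kg, standing on its two feet on the bench. A plate 24 mm thick (x), 94 wide (y), 62 tall, topped by a handle 40 wide (y), 24 thick, from 62 to 112 mm above the feet. In its underside a hollow of radius 36 mm (0.4 clearance), 60 wide, 15.5 high. Origin midway between the soles of the feet, z up.
- crown (a point): Top of the concave template's hollow, 15.5 mm above its origin, at mid-thickness. On the round of 36 mm it fits: the crown touches the ridge (station height). On the round of 56 mm it bridges, the crown 7 mm above station height; over the trough its feet land on the rims, the crown 15.5 mm above station height.
- convex_leaf: Loose plywood template, 0.1 to 0.2 kg, hung by its shoulders on the stand (nose 16 mm above the bench). A plate 24 mm thick (x), 94 wide (y); its underside is a round nose of radius 36 mm (0.4 clearance) between flat shoulders 24 mm above the nose's lowest point; plate's top at 70 mm, then a handle 40 wide (y), 24 thick, from 70 to 120 mm. Origin: lowest point of the nose, z up.
- nose (a point): Lowest point of the convex template's nose (its origin), at mid-thickness. In the trough it fits: the nose on the trough's bottom, 15.4 mm below station height. On either round edge it rocks on the ridge, at station height.
- leaf_stand: Small fixed wooden stand, base 70 x 110 mm, with two posts 40 mm tall that hold the convex template by its shoulders. Origin at the centre of its underside.
- rasp: Bystander: wood rasp, 265 mm long, lying on the bench. Leave alone.
- offcut: Bystander: wooden offcut, 90 x 45 x 30 mm. Leave alone.
- pencil_pot: Bystander: grey plastic pot, 80 mm wide, 100 mm tall. Leave alone.
There are look-alikes about, which are no part of the job. Leave any pink look-alike of the concave_leaf alone. Leave any blue look-alike of the convex_leaf alone.

How it is judged:
By the outcome, as a careful person would: the job done as asked, in the order asked, and still so for the second after the job is handed in, with the robot touching nothing.
It also fails if it takes over 58 s, if anything falls off the work surface, if the arm or the gripper's body presses on something with over 40 N, if the wrist force passes 120 N, or if a joint passes its speed limit or range.

## Robot

A 7-joint arm with a two-finger parallel gripper is mounted at the origin on the work surface. World frame = base frame: x ahead of the robot, y to its left, z up, the work surface at z = 0. Lengths are in m, angles in rad, forces in N, time in s.
With the tool pointing down it reaches from about 0.4 to 0.75 m from the base axis. Payload 19.5 kg.
Tool frame: the origin (TCP) lies at the very end of the fingers, on their centre line; the grasp point (between the pads) lies 19 mm behind it; z points along the fingers, y is the direction in which the jaws open and shut (so a half turn about z gives the same grasp; the last joint's range is limited). The gripper opens to 85 mm and grips with 20 to 120 N. Pads are 22 mm wide; open, the fingers measure 114 mm over their backs; the gripper's body (76 mm by 85 mm) begins 54 mm behind the grasp point. The pads swing forward as they close: fully open they stand 13 mm farther back than shut.
Start: joints at [1.17, 0.707, -0.028, 1.485, 0.022, 0.951, -0.075], TCP at [0.202, -0.538, 0.231] pointing down, gripper open.
Joint ranges: [-2.71, 2.71], [-0.32, 2.16], [-1.57, 1.52], [0, 2.45], [-1.46, 4.6], [0, 2.02], [-2.83, 2.83]. Speed limits (rad/s): [1.89, 1.89, 2.57, 2.57, 3.01, 3.01, 3.01].

## Interface

Orientations are given as a unit quaternion [w, x, y, z].
In Python, from station import bot gives the robot as it stands. The module is installed in compiled form; this text tells all that it offers.
- The arm moves only by the tool arm_command, never from a script. Its argument "targets" is a list of rows, each a list of 3 entries, a list of its own where there are three numbers: the shift along the world's x, y, z in mm, then the turn, a rotation vector about the world's x, y, z in degrees, then the gripper's target within -1 to 1 (shut at 1, half-way at 0, fully open at -1). A call has 1 to 20 rows; each row shifts and turns the commanded pose from where the row before left it; what a row does not reach is not made up. A row lasts 1/12 s, in which the tool goes at most 41.7 mm and 7.16 degrees, less where a joint would pass 70% of its speed; a pose out of reach is approached as far as the arm can. A call with a gripper value outside its range is refused whole. The fingers move at their own pace and stop on an object; the grip force is fixed at half the most. Time passes only in rows, so rows that do not move let the fingers close. It gives the time, the measured TCP pose, the force and the opening at its end, in the units of the state.
- bot.get_obs(): the state, without advancing time (a new reading comes with each control period).
- bot.camera(name): name is "scene" or "top" or "wrist"; returns (picture, depth): 420x560x3 uint8, blue, green, red; 420x560 float32, m along the optical axis (not along the pixel's ray), 0 where there is no reading.
- bot.camera_info(name): a dict with "camera_matrix" (3x3 intrinsics, pixels), "extrinsics" (4x4, takes a point from camera to world coordinates); the wrist camera has in their place "mount" (4x4, takes a point from camera to tool coordinates, whose origin is the TCP and whose axes are the flange's). Camera axes: x right, y down, z forward; pixel columns grow to the right and rows downward; lengths in m; the calibration is good to about 2 mm. A picture is of the moment at which its call begins: read the wrist's pose just before it. camera_info takes no time and is no camera call.
- bot.job_done(): hands the job in, once; it reports no verdict.
Trained networks look in the newest picture that a camera, given by its name, has taken for a name from the list of things; names that differ only in an ending like _2 or _b are one class to them, and where a whole thing is asked for, a point or a joint stands for the part that bears it (a point fixed in the world has none). Each returns a list of dicts, best first, with "p" (0 to 1); they miss things now and then, are a little off and sometimes report something else, mostly with a low value. They report only what shows in the picture. A call takes as long as a camera call. They do not tell look-alikes from the thing itself.
- bot.recognise(camera, name): "position" ([column, row] in pixels, amid what is visible of it).
The state is a dict: "time_s": time; "joint_positions": joint angles; "qvel": joint speeds; "joint_torque": joint torques, N m; "ee_pos": TCP position; "ee_rot": TCP orientation; "ft_force": force on the tool from outside, world axes, zero at the start; "wrist_torque": the same for the moment, N m; "grip_width": finger opening in m.
Only numpy, scipy, OpenCV 4.12 (cv2) and the standard library are available. Lean on these libraries where they do the work, as an engineer would, in place of code of your own. Each camera call takes 0.05 s, during which the arm holds its last target.

## Working session

There is one attempt and no reset: what is moved stays moved. The work goes in short steps, Python scripts to look and compute and a tool call to move; the robot and the scene stay as the last step left them, time stands still between calls to the robot, and variables do not carry over. Pictures are saved under pics/ and viewed, and the job is handed in when it is done.

Besides the shell and the picture viewer there is one more tool, called after "Request:" as name([rows], argument=value, ...), one row to a line, values as JSON. arm_command: Moves the arm, as the interface text tells. Its arguments: {"type":"object","properties":{"targets":{"type":"array"}},"required":["targets"]}

```bash
mkdir -p pics; cat > h.py <<'E'
import numpy as np, cv2
from station import bot
from scipy.spatial.transform import Rotation as R
def cam(name,save=None):
    o=bot.get_obs()
    im,d=bot.camera(name); ci=bot.camera_info(name)
    K=np.array(ci["camera_matrix"])
    if name=="wrist":
        T=np.eye(4); q=o["ee_rot"]; T[:3,:3]=R.from_quat([q[1],q[2],q[3],q[0]]).as_matrix(); T[:3,3]=o["ee_pos"]
        E=T@np.array(ci["mount"])
    else: E=np.array(ci["extrinsics"])
    if save:
        cv2.imwrite("pics/"+save+".png",im); np.savez("pics/"+save+".npz",im=im,d=d,K=K,E=E)
    return im,d,K,E
def cloud(d,K,E):
    v,u=np.mgrid[:d.shape[0],:d.shape[1]]
    P=np.stack([(u-K[0,2])/K[0,0]*d,(v-K[1,2])/K[1,1]*d,d],-1)
    W=P@E[:3,:3].T+E[:3,3]; W[d<=0]=np.nan
    return W
def load(s):
    z=np.load("pics/"+s+".npz"); return z["im"],z["d"],z["K"],z["E"]
E
python3 - <<'E'
from h import *
o=bot.get_obs(); print({k:np.round(v,3) for k,v in o.items()})
for n in("scene","top","wrist"):
    im,d,K,E=cam(n,n+"0"); print(n,K[0,0],np.round(E,3).tolist())
E
```

```text
{'time_s': np.float64(0.0), 'joint_positions': array([ 1.17 ,  0.707, -0.028,  1.485,  0.022,  0.951, -0.076]), 'qvel': array([ 0.002,  0.   , -0.001,  0.001,  0.001, -0.001,  0.   ]), 'joint_torque': array([-1.0000e-03, -8.8321e+01,  1.2350e+00, -2.3616e+01,  1.7000e-02,
        7.0000e-03, -0.0000e+00]), 'ee_pos': array([ 0.202, -0.538,  0.231]), 'ee_rot': array([-0.001,  0.984,  0.178, -0.   ]), 'ft_force': array([-0.026, -1.274,  0.679]), 'wrist_torque': array([-0.053,  0.037, -0.033]), 'grip_width': np.float64(0.085)}
scene 433.72572564191483 [[-0.691, 0.403, -0.6, 1.451], [0.723, 0.374, -0.581, 0.829], [-0.01, -0.835, -0.55, 0.89], [0.0, 0.0, 0.0, 1.0]]
top 432.83812488921825 [[-0.031, -0.979, 0.2, 0.242], [-1.0, 0.03, -0.01, -0.034], [0.004, -0.2, -0.98, 1.477], [0.0, 0.0, 0.0, 1.0]]
wrist 293.4011395499191 [[0.351, -0.888, -0.299, 0.28], [-0.937, -0.332, -0.112, -0.51], [-0.0, 0.319, -0.948, 0.373], [0.0, 0.0, 0.0, 1.0]]
```

View pics/scene0.png

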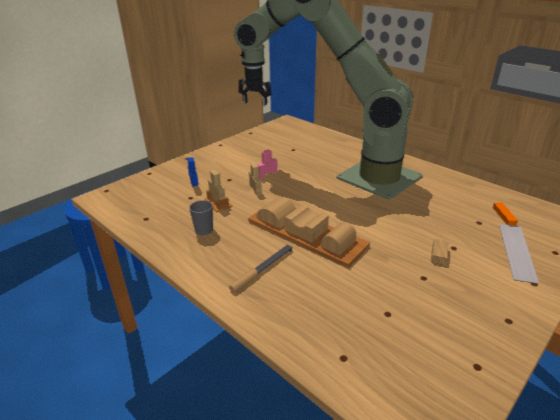

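View pics/top0.png

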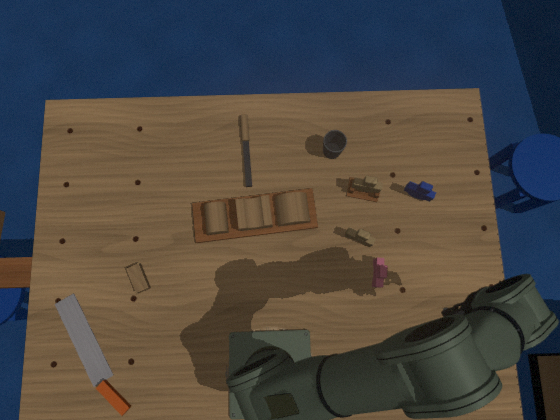

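View pics/wrist0.png

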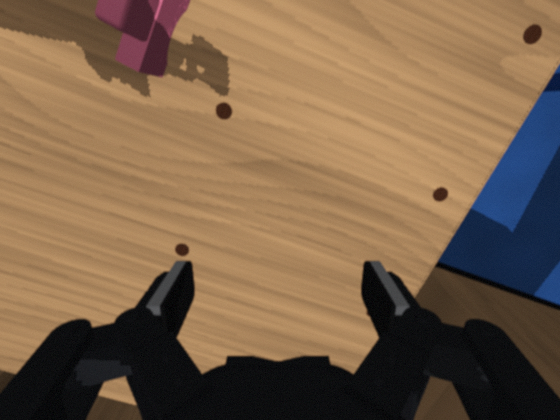

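The top view shows the plain-wood leaves: one standing at about (358,236) and one on the stand at (365,187). Look-alikes are pink at (380,270) and blue at (420,190). On the board, (215,216) is narrow and round, (253,213) looks like the trough, and (292,208) is a wide round. I'll enlarge and measure these.

```bash
python3 - <<'E'
from h import *
im,d,K,E=load("top0"); W=cloud(d,K,E)
c=im[165:290,185:445]; cv2.imwrite("pics/crop_top.png",cv2.resize(c,None,fx=3,fy=3,interpolation=cv2.INTER_CUBIC))
im2,d2,K2,E2=load("scene0"); W2=cloud(d2,K2,E2)
c=im2[140:270,170:380]; cv2.imwrite("pics/crop_scene.png",cv2.resize(c,None,fx=3.7,fy=3.7,interpolation=cv2.INTER_CUBIC))
# bench level
for n,w in(("top",W),("scene",W2)):
    z=w[...,2]; m=(np.abs(z)<.01); print(n,np.median(z[m]))
# board line cross-section in top view
from numpy import nanmedian
m=(W[...,2]>.01)&(W[...,2]<.03)
mm=np.zeros(m.shape,np.uint8); mm[185:245,188:322]=m[185:245,188:322]
sel=np.zeros(m.shape,bool); sel[185:245,188:322]=(W[...,2]>.010)[185:245,188:322]
P=W[sel]; r=cv2.minAreaRect(P[:,:2].astype(np.float32)*1000); print("board",r, len(P))
for (a,b,c,e,n) in((225,248,330,380,"conc"),(175,203,340,384,"conv"),(175,203,400,440,"blue"),(255,290,368,392,"pink")):
    P=W[a:b,c:e].reshape(-1,3); P=P[P[:,2]>.05]; print(n,len(P),P.mean(0).round(4),P.max(0).round(4))
E
```

```text
top 0.0001755129940457234
scene -0.00020192912134775476
board ((522.6883544921875, 41.72309875488281), (430.2777099609375, 199.79153442382812), 88.91634368896484) 4911
conc 264 [ 0.4244 -0.3069  0.0821] [ 0.4559 -0.2628  0.1183]
conv 345 [ 0.5929 -0.3366  0.0974] [ 0.619  -0.2912  0.1428]
blue 328 [ 0.5718 -0.517   0.086 ] [ 0.6058 -0.4753  0.1267]
pink 277 [ 0.3048 -0.3595  0.0814] [ 0.3542 -0.3456  0.1212]
```

View pics/crop_top.png

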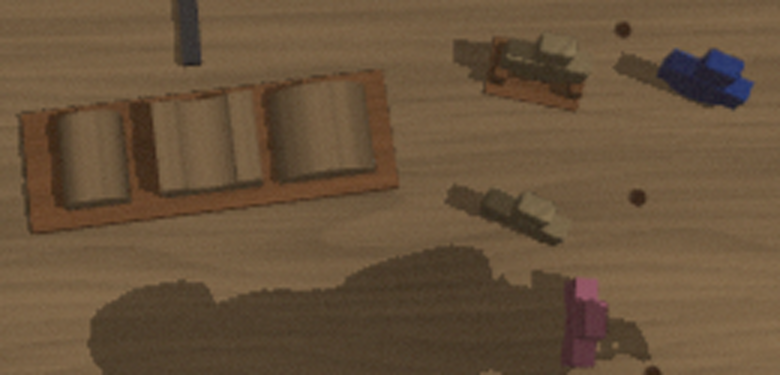

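View pics/crop_scene.png

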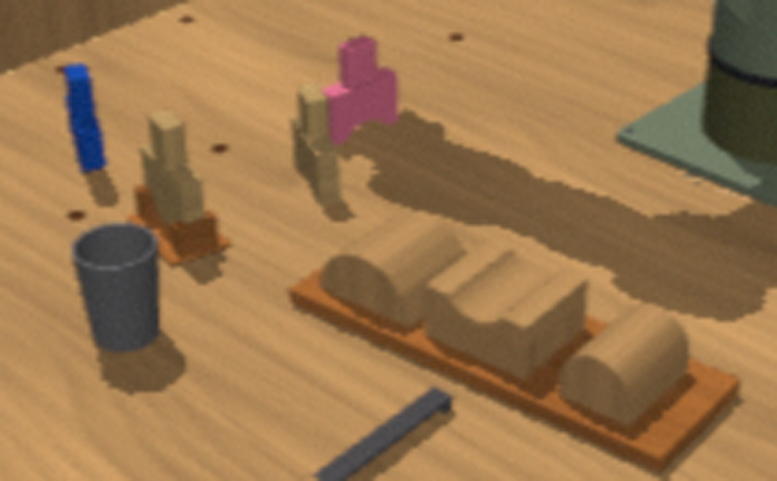

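```bash
cat > fit.py <<'E'
from h import *
from scipy.optimize import least_squares
def boxd(P,lo,hi):
    c=(np.array(lo)+hi)/2; h=(np.array(hi)-lo)/2
    q=np.abs(P-c)-h
    return np.linalg.norm(np.maximum(q,0),axis=1)+np.minimum(q.max(1),0)
def conc(P):
    return np.minimum(boxd(P,[-.012,-.047,0],[.012,.047,.062]),boxd(P,[-.012,-.02,.05],[.012,.02,.112]))
def conv(P):
    return np.minimum(boxd(P,[-.012,-.047,.024],[.012,.047,.070]),boxd(P,[-.012,-.02,.05],[.012,.02,.120]))
def tf(P,x,y,yaw,z0):
    c,s=np.cos(yaw),np.sin(yaw); D=P-[x,y,z0]
    return np.stack([c*D[:,0]+s*D[:,1],-s*D[:,0]+c*D[:,1],D[:,2]],1)
def fit(W,sdf,x,y,yaw,z0,zmin,rad=.075,fz=False):
    P=W.reshape(-1,3); P=P[np.isfinite(P).all(1)]
    best=None
    for it in range(3):
        Q=P[(np.hypot(P[:,0]-x,P[:,1]-y)<rad)&(P[:,2]>zmin)]
        cands=[yaw] if it else [yaw+k for k in(0,.4,-.4,.8,-.8,1.2,-1.2,1.57)]
        rs=[least_squares(lambda p:sdf(tf(Q,p[0],p[1],p[2],z0+(p[3] if fz else 0))),[x,y,c,0],loss="soft_l1",f_scale=.002) for c in cands]
        r=min(rs,key=lambda r:r.cost); x,y,yaw,dz=r.x
    e=sdf(tf(Q,x,y,yaw,z0+(dz if fz else 0)))
    return np.array([x,y,np.degrees(yaw),dz*1000]).round(4),len(Q),np.median(np.abs(e))*1000
E
python3 - <<'E'
from fit import *
for n in("top0","scene0"):
    im,d,K,E=load(n); W=cloud(d,K,E)
    print(n,"conc",fit(W,conc,.424,-.307,-.3,0,.015,fz=True))
    print(n,"conv",fit(W,conv,.593,-.337,-.3,.016,.065,fz=True))
# board: cylinders profile
im,d,K,E=load("top0"); Wt=cloud(d,K,E); im,d,K,E=load("scene0"); Ws=cloud(d,K,E)
for W in(Wt,Ws):
    P=W.reshape(-1,3); P=P[np.isfinite(P).all(1)]
    Q=P[(np.abs(P[:,0]-.523)<.13)&(np.abs(P[:,1]-.045)<.26)]
    B=Q[(Q[:,2]>.013)&(Q[:,2]<.024)]
    top=Q[Q[:,2]>.04]; 
    r=cv2.minAreaRect(B[:,:2].astype(np.float32)*1000); print(r)
    r=cv2.minAreaRect(top[:,:2].astype(np.float32)*1000); print(r, top[:,2].max())
E
```

```text
top0 conc (array([  0.426 ,  -0.31  , 154.3891,   0.1839]), 324, np.float64(0.759782741471972))
top0 conv (array([  0.5971,  -0.3407, -13.439 ,   0.2721]), 308, np.float64(1.052310582633556))
scene0 conc (array([  0.4286,  -0.3115, -26.2445,  -0.572 ]), 260, np.float64(1.138475735549485))
scene0 conv (array([  0.5996,  -0.342 , -13.3261,  -0.143 ]), 240, np.float64(1.0802204756223885))
((549.2217407226562, 45.249114990234375), (208.61111450195312, 419.9833068847656), 5.589134693145752)
((516.5015258789062, 34.015594482421875), (102.30555725097656, 347.0694274902344), 5.496331691741943) 0.08302591253080083
((557.1820678710938, 59.896026611328125), (180.662109375, 433.2509765625), 23.965782165527344)
((519.791748046875, 33.58622741699219), (109.6551513671875, 348.44671630859375), 5.669551372528076) 0.07788565641711709
```

```bash
cat > board.py <<'E'
from fit import *
from itertools import permutations
def prof(P,kind):
    # P relative to station centre; returns signed dist
    if kind=="t":
        b=boxd(P,[-.05,-.056,0],[.05,.056,.074])
        cyl=np.hypot(P[:,1],P[:,2]-(.074-.0154+.036))-.036
        return np.maximum(b,-cyl)
    Rr={"s":.036,"l":.056}[kind]
    c=np.hypot(P[:,1],P[:,2]-(.074-Rr))-Rr
    c=np.maximum(c,np.abs(P[:,0])-.05)
    return np.minimum(c,boxd(P,[-.05,-Rr,0],[.05,Rr,.074-Rr]) ) if Rr<.07 else c
def board(P,perm):
    d=boxd(P,[-.07,-.21,0],[.07,.21,.018])
    for k,y in zip(perm,(.13,0,-.13)): d=np.minimum(d,prof(P-[0,y,0],k))
    return d
def bfit(W,x=.518,y=.036,yaw=np.radians(5.6)):
    P=W.reshape(-1,3); P=P[np.isfinite(P).all(1)]
    out=[]
    for perm in permutations("slt"):
        a,b,c,z=x,y,yaw,0
        for it in range(3):
            L=tf(P,a,b,c,0); Q=P[(abs(L[:,0])<.075)&(abs(L[:,1])<.215)&(L[:,2]>.012)&(L[:,2]<.09)]
            r=least_squares(lambda p:board(tf(Q,p[0],p[1],p[2],p[3]),perm),[a,b,c,z],loss="soft_l1",f_scale=.002); a,b,c,z=r.x
        e=np.abs(board(tf(Q,a,b,c,z),perm)); out.append((e.mean()*1000,"".join(perm),[round(a,4),round(b,4),round(np.degrees(c),2),round(z*1000,2)],len(Q)))
    return sorted(out)
E
python3 - <<'E'
from board import *
for n in("top0","scene0"):
    im,d,K,E=load(n)
    for o in bfit(cloud(d,K,E))[:3]: print(n,o)
E
```

```text
top0 (np.float64(2.0419912192149696), 'stl', [np.float64(0.5158), np.float64(0.042), np.float64(5.5), np.float64(0.12)], 4836)
top0 (np.float64(3.4287820372915285), 'lts', [np.float64(0.5158), np.float64(0.0432), np.float64(5.52), np.float64(0.27)], 4836)
top0 (np.float64(5.233000656700949), 'slt', [np.float64(0.5158), np.float64(0.0427), np.float64(5.54), np.float64(0.91)], 4836)
scene0 (np.float64(1.472949568044133), 'stl', [np.float64(0.5182), np.float64(0.0398), np.float64(5.53), np.float64(-0.33)], 3620)
scene0 (np.float64(2.8369692132572784), 'lts', [np.float64(0.5182), np.float64(0.0394), np.float64(5.59), np.float64(-0.29)], 3620)
scene0 (np.float64(4.4258295328552535), 'slt', [np.float64(0.518), np.float64(0.0406), np.float64(5.51), np.float64(0.5)], 3620)
```

Request:
arm_command([
  [[22, 23, 1], [0, 0, 4.3], -1],
  [[22, 23, 1], [0, 0, 4.3], -1],
  [[22, 23, 1], [0, 0, 4.3], -1],
  [[22, 23, 1], [0, 0, 4.3], -1],
  [[22, 23, 1], [0, 0, 4.3], -1],
  [[22, 23, 1], [0, 0, 4.3], -1],
  [[22, 23, 1], [0, 0, 4.3], -1],
  [[22, 23, 1], [0, 0, 4.3], -1],
  [[24, 22, 1], [0, 0, 4.5], -1],
  [[24, 22, 1], [0, 0, 4.5], -1],
  [[0, 0, 0], [0, 0, 0], -1],
])

```text
time_s: 1.07
ee_pos: [0.4302, -0.3055, 0.2413]
ee_rot: [-0.0, 0.845, 0.535, 0.002]
ft_force: [1.6, 1.6, 0.6]
grip_width: 0.0856
```

```bash
python3 - <<'E'
from fit import *
cam("wrist","wrist1"); o=bot.get_obs(); print(o["time_s"],o["ee_pos"],o["ee_rot"],o["joint_positions"].round(2) if hasattr(o["joint_positions"],"round") else o["joint_positions"],o["ft_force"])
im,d,K,E=load("wrist1"); W=cloud(d,K,E)
dist=np.linalg.norm(W-E[:3,3],axis=-1); W[W[...,2]>.125]=np.nan
print(fit(W,conc,.427,-.311,-.46,0,.012,fz=True))
q=o["ee_rot"]; r=R.from_quat([q[1],q[2],q[3],q[0]]).as_matrix(); print(r.round(3))
E
```

```text
1.1167 [ 0.4279146  -0.30797864  0.24114885] [-3.04203056e-04  8.46727310e-01  5.32026706e-01  5.95065777e-04] [ 0.68  0.63 -0.21  1.64  0.16  0.89 -0.04] [ 0.06379957 -1.3479833  -0.20213765]
(array([  0.4286,  -0.3134, -26.683 ,  -0.7459]), 1936, np.float64(0.4187392443380025))
[[ 0.434  0.901  0.001]
 [ 0.901 -0.434  0.001]
 [ 0.001  0.    -1.   ]]
```

View pics/wrist1.png

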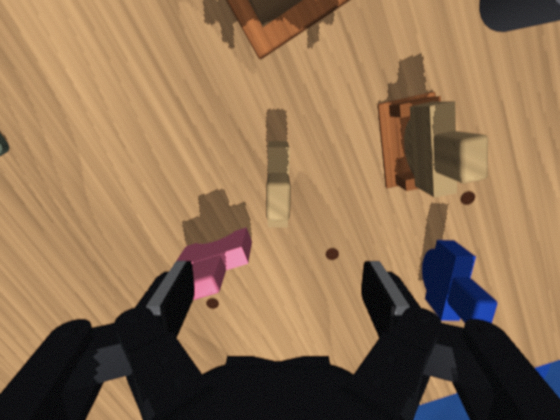

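Plain-wood concave leaf is at (278,190), pink look-alike at (215,260), convex leaf on the stand at (435,150), blue at (460,285). I'll grasp the plain one.

Request:
arm_command([
  [[1, -2, -25], [0, 0, -0.5], -1],
  [[1, -1, -25], [0, 0, -0.5], -1],
  [[0, 0, -25], [0, 0, 0], -1],
  [[0, 0, -15], [0, 0, 0], -1],
  [[0, 0, 0], [0, 0, 0], -1],
  [[0, 0, 0], [0, 0, 0], -1],
])

```text
time_s: 1.62
ee_pos: [0.4275, -0.3137, 0.1513]
ee_rot: [-0.0, 0.853, 0.522, -0.0]
ft_force: [0.6, -0.7, -0.3]
grip_width: 0.0854
```

```bash
python3 - <<'E'
from fit import *
cam("wrist","wrist2"); o=bot.get_obs(); print(o["time_s"],o["ee_pos"])
q=o["ee_rot"]; r=R.from_quat([q[1],q[2],q[3],q[0]]).as_matrix(); print(r.round(3))
im,d,K,E=load("wrist2"); W=cloud(d,K,E)
W[W[...,2]>.118]=np.nan
print(fit(W,conc,.4286,-.313,-.46,0,.012,fz=True))
E
```

```text
1.6667 [ 0.42785094 -0.31382706  0.1520134 ]
[[ 0.455  0.89   0.   ]
 [ 0.89  -0.455 -0.   ]
 [-0.     0.    -1.   ]]
(array([  0.4284,  -0.3131, -26.1148,  -0.81  ]), 3673, np.float64(0.3747670654722368))
```

View pics/wrist2.png

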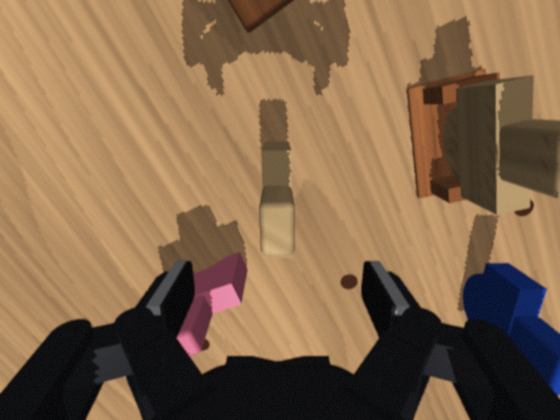

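Request:
arm_command([
  [[0.5, 0.5, -25], [0, 0, 1], -1],
  [[0, 0, -25], [0, 0, 0], -1],
  [[0, 0, -20], [0, 0, 0], -1],
  [[0, 0, -11], [0, 0, 0], -1],
  [[0, 0, 0], [0, 0, 0], -1],
  [[0, 0, 0], [0, 0, 0], 1],
  [[0, 0, 0], [0, 0, 0], 1],
  [[0, 0, 0], [0, 0, 0], 1],
  [[0, 0, 0], [0, 0, 0], 1],
  [[0, 0, 0], [0, 0, 0], 1],
  [[0, 0, 0], [0, 0, 0], 1],
  [[0, 0, 0], [0, 0, 0], 1],
  [[0, 0, 0], [0, 0, 0], 1],
])

```text
time_s: 2.75
ee_pos: [0.4286, -0.313, 0.0709]
ee_rot: [0.0, 0.848, 0.53, 0.0]
ft_force: [-1.9, -0.3, 8.0]
grip_width: 0.0232
```

```bash
python3 - <<'E'
from fit import *
cam("wrist","wrist3"); o=bot.get_obs(); print(o["time_s"],o["ee_pos"],o["ee_rot"],o["grip_width"],o["ft_force"])
E
```

```text
2.8 [ 0.42857557 -0.31308916  0.07090028] [3.87481945e-04 8.48303344e-01 5.29510413e-01 9.77432653e-05] 0.023300489119321442 [-1.82270058  0.31028842  8.95945184]
```

View pics/wrist3.png

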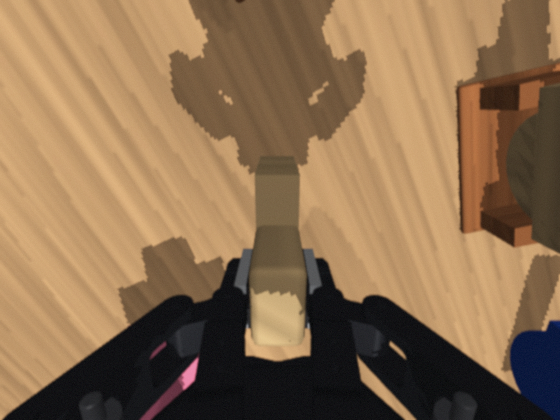

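Request:
arm_command([
  [[0, 0, 10], [0, 0, 0], 1],
  [[0, 0, 25], [0, 0, 0], 1],
  [[0, 0, 35], [0, 0, 0], 1],
  [[0, 0, 35], [0, 0, 0], 1],
  [[0, 0, 35], [0, 0, 0], 1],
  [[0, 0, 30], [0, 0, 0], 1],
  [[4, 14, 20], [0, 0, 2], 1],
  [[8, 28, 0], [0, 0, 3], 1],
  [[8, 28, 0], [0, 0, 3], 1],
  [[8, 28, 0], [0, 0, 3], 1],
  [[8, 28, 0], [0, 0, 3], 1],
  [[8, 28, 0], [0, 0, 3], 1],
  [[8, 28, 0], [0, 0, 3], 1],
  [[8, 28, 0], [0, 0, 3], 1],
  [[8, 28, 0], [0, 0, 3], 1],
  [[8, 28, 0], [0, 0, 3], 1],
  [[5, 17, 0], [0, 0, 2.5], 1],
  [[0, 0, 0], [0, 0, 0], 1],
  [[0, 0, 0], [0, 0, 0], 1],
])

```text
time_s: 4.38
ee_pos: [0.5092, -0.0294, 0.2607]
ee_rot: [0.0, 0.672, 0.74, -0.0]
ft_force: [-0.4, -0.6, -1.9]
grip_width: 0.0233
```

```bash
python3 - <<'E'
from board import *
cam("wrist","wrist4"); o=bot.get_obs(); print(o["time_s"],o["ee_pos"],o["grip_width"],o["ft_force"],o["joint_positions"])
q=o["ee_rot"]; r=R.from_quat([q[1],q[2],q[3],q[0]]).as_matrix(); print(r.round(3))
im,d,K,E=load("wrist4"); W=cloud(d,K,E); W[230:]=np.nan
for o in bfit(W,.517,.041)[:2]: print(o)
E
```

```text
4.4333 [ 0.50910172 -0.03039976  0.2606823 ] 0.02289581195999231 [ 0.0892254  -0.18876517 -2.2075705 ] [ 0.19799982  0.58755159 -0.3577298   1.66498837  0.24463743  0.93360854
 -0.15673878]
[[-0.094  0.996 -0.   ]
 [ 0.996  0.094 -0.001]
 [-0.001 -0.    -1.   ]]
(np.float64(0.5785448322548211), 'stl', [np.float64(0.5191), np.float64(0.0387), np.float64(5.36), np.float64(-0.75)], 22182)
(np.float64(1.9960907628693387), 'lts', [np.float64(0.5183), np.float64(0.0462), np.float64(5.69), np.float64(-0.8)], 22182)
```

View pics/wrist4.png

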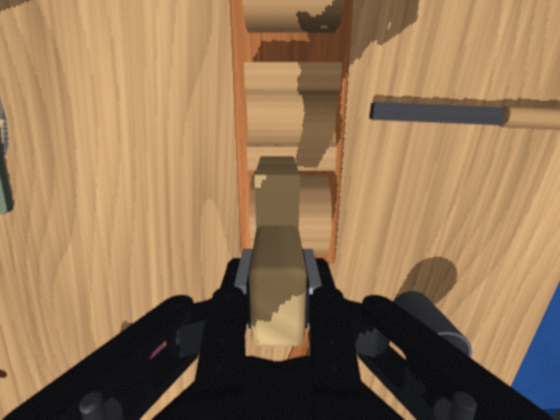

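Board from the wrist view: trough block at rows 60–165, narrow round below it (170–250), wide round at the top. The fit confirms order small-round / trough / large-round, with mean error 0.6 mm against 2.0 mm for the next best. I'll move over the small round.

Request:
arm_command([
  [[0, 20, -5], [0, 0, 0], 1],
  [[0, 30, -10], [0, 0, 0], 1],
  [[-1, 30, -10], [0, 0, 0], 1],
  [[-1, 30, -10], [0, 0, 0], 1],
  [[0, 30, -10], [0, 0, 0], 1],
  [[0, 30, -10], [0, 0, 0], 1],
  [[0, 20, -5], [0, 0, 0], 1],
  [[0, 8, 0], [0, 0, 0], 1],
  [[0, 0, 0], [0, 0, 0], 1],
  [[0, 0, 0], [0, 0, 0], 1],
])

```text
time_s: 5.27
ee_pos: [0.5077, 0.1666, 0.2007]
ee_rot: [0.0, 0.673, 0.739, -0.0]
ft_force: [-0.4, -0.3, -1.6]
grip_width: 0.0232
```

```bash
python3 - <<'E'
from board import *
cam("wrist","wrist5"); o=bot.get_obs(); print(o["time_s"],o["ee_pos"],o["grip_width"],o["ft_force"])
q=o["ee_rot"]; r=R.from_quat([q[1],q[2],q[3],q[0]]).as_matrix(); print(r.round(3))
cam("scene","scene5"); cam("top","top5")
im,d,K,E=load("scene5"); cv2.imwrite("pics/c5.png",cv2.resize(im[130:290,220:400],None,fx=4,fy=3.7,interpolation=cv2.INTER_CUBIC)) 
W=cloud(d,K,E); z0=o["ee_pos"][2]-.0709
print("scene leaf",fit(W,conc,.507,.168,np.radians(5.4),z0,z0+.01,fz=True))
im,d,K,E=load("wrist5"); W=cloud(d,K,E); W[230:]=np.nan
for o in bfit(W,.517,.041)[:1]: print(o)
E
```

```text
5.3167 [0.50782267 0.16622336 0.20071976] 0.023216026751810784 [ 0.59623852 -0.6733045  -2.01508372]
[[-0.093  0.996  0.   ]
 [ 0.996  0.093 -0.001]
 [-0.001  0.    -1.   ]]
scene leaf (array([5.336000e-01, 1.842000e-01, 3.871330e+01, 2.714991e+02]), 5163, np.float64(43.561549477309214))
(np.float64(0.517830371675194), 'slt', [np.float64(0.5187), np.float64(0.0386), np.float64(5.44), np.float64(-0.7)], 12250)
```

View pics/wrist5.png

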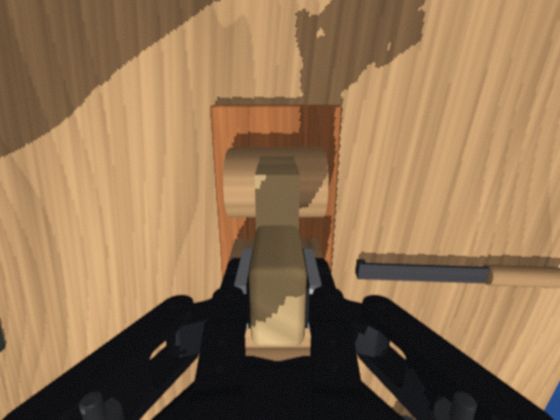

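View pics/c5.png

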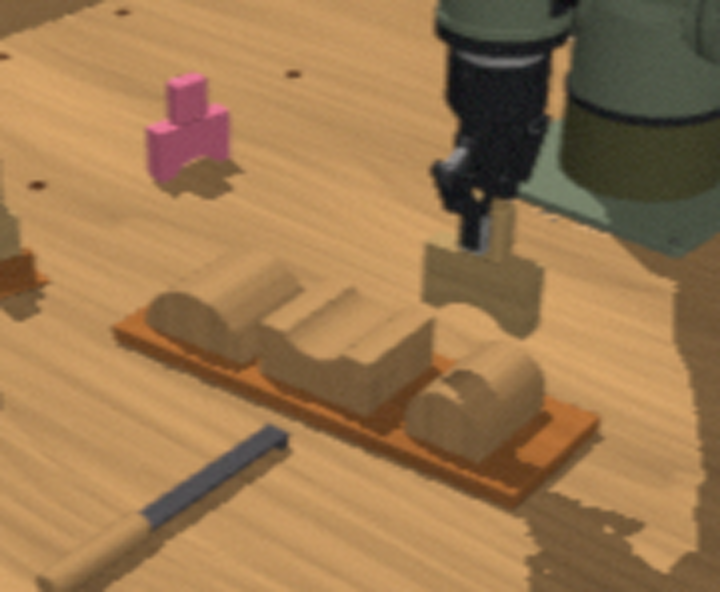

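```bash
python3 - <<'E'
from board import *
o=bot.get_obs(); p=o["ee_pos"]; print(p)
z0=p[2]-.0709; yaw=np.radians(5.35)
def sdf3(P): return conc(P)
for n in("wrist5","scene5"):
    im,d,K,E=load(n); P=cloud(d,K,E).reshape(-1,3); P=P[np.isfinite(P).all(1)]
    L=tf(P,p[0],p[1],yaw,z0)
    m=(abs(L[:,0])<.022)&(abs(L[:,1])<.06)&(L[:,2]>.003)&(L[:,2]<.075)
    if n[0]=="w": m&=(abs(L[:,0])<.016)
    m&=~((L[:,2]>.060)&(abs(L[:,0])>.0115))
    L=L[m]
    # params dx,dy,dz, yaw, roll about x, pitch about y
    f=lambda q:conc((L-q[:3])@R.from_rotvec(q[3:6]).as_matrix())
    r=least_squares(f,np.zeros(6),loss="soft_l1",f_scale=.001)
    print(n,len(L),(r.x[:3]*1000).round(2),np.degrees(r.x[3:]).round(2),np.median(abs(f(r.x)))*1000)
E
```

```text
[0.50780106 0.16644273 0.20067054]
wrist5 3167 [ 0.21 -0.32 -0.88] [ 0.15  0.77 -0.05] 0.28812998232024406
scene5 520 [-0.28  0.44 -0.56] [ 0.41  0.15 -0.08] 1.0630422111497402
```

Request:
arm_command([
  [[-1, 1.8, -20], [0, 0, 0], 1],
  [[0, 0, -20], [0, 0, 0], 1],
  [[0, 0, -15], [0, 0, 0], 1],
  [[0, 0, -8], [0, 0, 0], 1],
  [[0, 0, 0], [0, 0, 0], 1],
  [[0, 0, 0], [0, 0, 0], 1],
  [[0, 0, 0], [0, 0, 0], 1],
])

```text
time_s: 6.0
ee_pos: [0.5068, 0.1698, 0.1382]
ee_rot: [0.0, 0.673, 0.74, 0.0]
ft_force: [-0.1, 0.0, -1.2]
grip_width: 0.0236
```

```bash
python3 - <<'E'
from board import *
cam("scene","scene6");cam("wrist","wrist6"); o=bot.get_obs(); print(o["time_s"],o["ee_pos"],o["ft_force"])
im,d,K,E=load("scene6"); cv2.imwrite("pics/c6.png",cv2.resize(im[170:270,300:400],None,fx=6,fy=6,interpolation=cv2.INTER_CUBIC)) 
E
```

```text
6.1 [0.50679732 0.16991367 0.13811886] [-0.15297289 -0.57100715 -2.51023525]
```

View pics/c6.png

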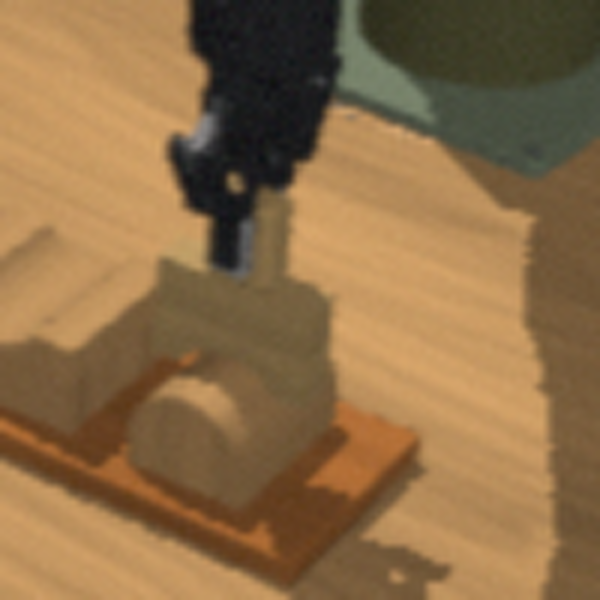

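Request:
arm_command([
  [[0, -1.5, -3], [0, 0, 0], 1],
  [[0, 0, -1], [0, 0, 0], 1],
  [[0, 0, 0], [0, 0, 0], 1],
  [[0, 0, 0], [0, 0, 0], 1],
  [[0, 0, -1], [0, 0, 0], 1],
  [[0, 0, 0], [0, 0, 0], 1],
])

```text
time_s: 6.6
ee_pos: [0.5064, 0.1685, 0.1322]
ee_rot: [-0.0, 0.673, 0.74, -0.0]
ft_force: [-0.1, -0.1, -3.1]
grip_width: 0.0233
```

```bash
python3 - <<'E'
from board import *
o=bot.get_obs(); print(o["time_s"],o["ee_pos"],o["ft_force"],o["wrist_torque"])
E
```

```text
6.6 [0.50638211 0.16847614 0.1321586 ] [-0.14711744 -0.08309118 -3.10142325] [-0.03734042 -0.0014717   0.02157648]
```

Crown is expected at TCP z ≈ 0.1294, so about 3 mm remain.

Request:
arm_command([
  [[0, 0, -1], [0, 0, 0], 1],
  [[0, 0, 0], [0, 0, 0], 1],
  [[0, 0, -1], [0, 0, 0], 1],
  [[0, 0, 0], [0, 0, 0], 1],
  [[0, 0, 0], [0, 0, 0], 1],
])

```text
time_s: 7.02
ee_pos: [0.5064, 0.1685, 0.1302]
ee_rot: [-0.0, 0.673, 0.74, -0.0]
ft_force: [-0.5, -0.7, -1.5]
grip_width: 0.0236
```

Request:
arm_command([
  [[0, 0, -0.7], [0, 0, 0], 1],
  [[0, 0, 0], [0, 0, 0], 1],
  [[0, 0, 0], [0, 0, 0], 1],
])

```text
time_s: 7.27
ee_pos: [0.5064, 0.1685, 0.1296]
ee_rot: [-0.0, 0.673, 0.74, 0.0]
ft_force: [-1.1, -0.5, -2.2]
grip_width: 0.0235
```

Request:
arm_command([
  [[0, 0, -0.7], [0, 0, 0], 1],
  [[0, 0, 0], [0, 0, 0], 1],
  [[0, 0, 0], [0, 0, 0], 1],
])

```text
time_s: 7.52
ee_pos: [0.5065, 0.1685, 0.1294]
ee_rot: [0.0, 0.673, 0.74, 0.0]
ft_force: [-1.9, -0.4, 9.8]
grip_width: 0.0234
```

Request:
arm_command([
  [[0, 0, -0.7], [0, 0, 0], 1],
  [[0, 0, 0], [0, 0, 0], 1],
  [[0, 0, 0], [0, 0, 0], 1],
])

```text
time_s: 7.77
ee_pos: [0.5065, 0.1685, 0.1293]
ee_rot: [0.0, 0.673, 0.74, 0.0]
ft_force: [-5.8, -2.2, 24.8]
grip_width: 0.0232
```

Contact at TCP z 0.1294, which is the fit height. I'll relieve the preload and release.

Request:
arm_command([
  [[0, 0, 0.8], [0, 0, 0], 1],
  [[0, 0, 0], [0, 0, 0], 1],
  [[0, 0, 0], [0, 0, 0], 0.3],
  [[0, 0, 0], [0, 0, 0], 0.1],
  [[0, 0, 0], [0, 0, 0], -0.2],
  [[0, 0, 0], [0, 0, 0], -0.5],
  [[0, 0, 0], [0, 0, 0], -0.5],
  [[0, 0, 0], [0, 0, 0], -0.5],
  [[0, 0, 0], [0, 0, 0], -0.5],
])

```text
time_s: 8.52
ee_pos: [0.5064, 0.1685, 0.129]
ee_rot: [-0.0, 0.673, 0.74, -0.0]
ft_force: [0.7, 0.1, 0.2]
grip_width: 0.064
```

```bash
python3 - <<'E'
from board import *
cam("scene","scene7");cam("wrist","wrist7"); o=bot.get_obs(); print(o["time_s"],o["ee_pos"],o["ft_force"],o["grip_width"])
im,d,K,E=load("scene7"); cv2.imwrite("pics/c7.png",cv2.resize(im[170:270,300:400],None,fx=6,fy=6,interpolation=cv2.INTER_CUBIC)) 
E
```

```text
8.6167 [0.5064083  0.16845219 0.12894695] [ 1.17949515 -0.55355846 -0.24221504] 0.06398281534001761
```

View pics/c7.png

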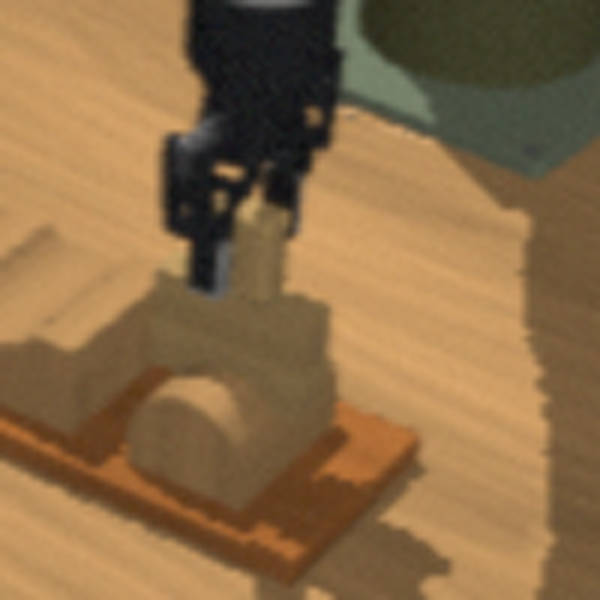

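View pics/wrist7.png

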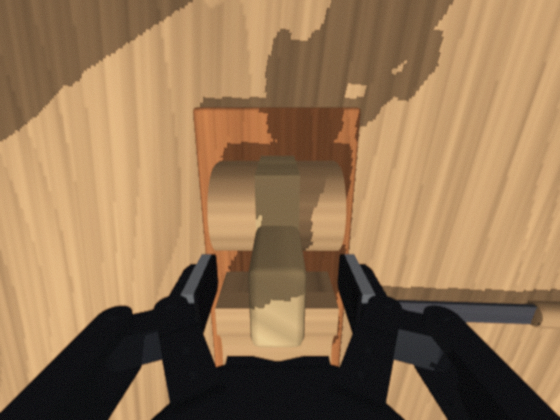

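Request:
arm_command([
  [[0, 0, 8], [0, 0, 0], -0.6],
  [[0, 0, 15], [0, 0, 0], -0.8],
  [[0, 0, 25], [0, 0, 0], -1],
  [[0, 0, 35], [0, 0, 0], -1],
  [[0, 0, 30], [0, 0, 0], -1],
  [[0, 0, 20], [0, 0, 0], -1],
  [[0, 0, 7], [0, 0, 0], -1],
  [[0, 0, 0], [0, 0, 0], -1],
  [[0, 0, 0], [0, 0, 0], -1],
])

```text
time_s: 9.37
ee_pos: [0.5062, 0.1683, 0.2685]
ee_rot: [-0.0, 0.673, 0.74, -0.0]
ft_force: [0.4, 0.3, -0.9]
grip_width: 0.0853
```

```bash
cat > chk.py <<'E'
from board import *
def check(n,sdf,x,y,yaw,z0,zlo,zhi,half=.016):
    im,d,K,E=load(n); P=cloud(d,K,E).reshape(-1,3); P=P[np.isfinite(P).all(1)]
    L=tf(P,x,y,yaw,z0); m=(abs(L[:,0])<half)&(abs(L[:,1])<.06)&(L[:,2]>zlo)&(L[:,2]<zhi); L=L[m]
    f=lambda q:sdf((L-q[:3])@R.from_rotvec(q[3:6]).as_matrix())
    r=least_squares(f,np.zeros(6),loss="soft_l1",f_scale=.001)
    print(n,len(L),"dxyz mm",(r.x[:3]*1000).round(2),"rot deg",np.degrees(r.x[3:]).round(2),"res",round(np.median(abs(f(r.x)))*1000,2))
E
python3 - <<'E'
from chk import *
o=bot.get_obs(); print(o["time_s"],o["ee_pos"],o["grip_width"])
for c in("wrist","scene","top"):
    cam(c,c+"8"); check(c+"8",conc,.5065,.168,np.radians(5.4),.0585,.018,.12,.02)
E
```

```text
9.3667 [0.50619618 0.16829729 0.26850956] 0.0852570628244454
wrist8 2361 dxyz mm [ 0.64 -0.01 -0.81] rot deg [ 0.44 -0.17  0.3 ] res 0.41
scene8 631 dxyz mm [-0.2   1.49 -0.25] rot deg [0.51 0.3  0.25] res 1.16
top8 0 dxyz mm [0. 0. 0.] rot deg [0. 0. 0.] res nan
  return _methods._mean(a, axis=axis, dtype=dtype,
  ret = ret.dtype.type(ret / rcount)
```

View pics/wrist8.png

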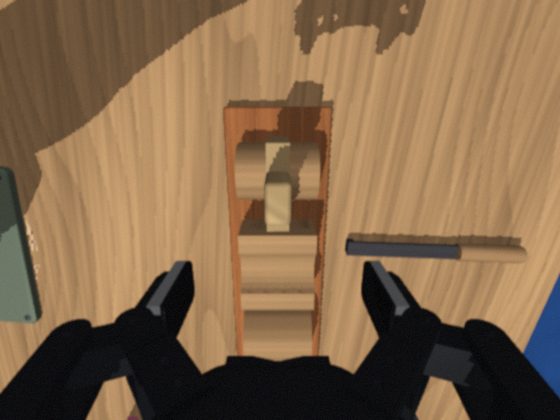

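The concave leaf is seated upright on the small round at (278,185): tilt under 0.5°, height as for the fit. Next, the convex leaf.

Request:
arm_command([
  [[3, -20, 0], [0, 0, 0], -1],
  [[6, -34, 0], [0, 0, -1.4], -1],
  [[6, -35, 0], [0, 0, -1.5], -1],
  [[7, -35, 0], [0, 0, -1.5], -1],
  [[7, -35, 0], [0, 0, -1.5], -1],
  [[7, -35, 0], [0, 0, -1.5], -1],
  [[7, -35, 0], [0, 0, -1.5], -1],
  [[7, -35, 0], [0, 0, -1.5], -1],
  [[7, -35, 0], [0, 0, -1.5], -1],
  [[7, -35, 0], [0, 0, -1.5], -1],
  [[7, -35, 0], [0, 0, -1.5], -1],
  [[7, -35, 0], [0, 0, -1.5], -1],
  [[7, -35, 0], [0, 0, -1.5], -1],
  [[7, -35, 0], [0, 0, -1.5], -1],
  [[4, -20, 0], [0, 0, -1], -1],
  [[2, -20, 0], [0, 0, 0], -1],
  [[0, 0, 0], [0, 0, 0], -1],
  [[0, 0, 0], [0, 0, 0], -1],
])

```text
time_s: 11.02
ee_pos: [0.6041, -0.3461, 0.2673]
ee_rot: [-0.001, 0.793, 0.609, -0.0]
ft_force: [1.1, 1.7, 0.5]
grip_width: 0.0852
```

```bash
python3 - <<'E'
from chk import *
o=bot.get_obs(); print(o["time_s"],o["ee_pos"],o["grip_width"])
q=o["ee_rot"]; r=R.from_quat([q[1],q[2],q[3],q[0]]).as_matrix(); print(r.round(3), np.degrees(np.arctan2(r[1,1],r[0,1])))
im,d,K,E=cam("wrist","wrist9"); W=cloud(d,K,E); W[W[...,2]>.15]=np.nan
print(fit(W,conv,.598,-.341,np.radians(-13.4),.016,.065,fz=True))
check("wrist9",conv,.598,-.341,np.radians(-13.4),.016,.05,.13,.03)
E
```

```text
11.0167 [ 0.6040687  -0.34606244  0.26730193] 0.08520757450576265
[[ 0.259  0.966 -0.002]
 [ 0.966 -0.259  0.001]
 [ 0.    -0.002 -1.   ]] -15.003505868501186
(array([  0.5997,  -0.3438, -13.3946,  -0.7296]), 1874, np.float64(0.41290622264508225))
wrist9 1871 dxyz mm [ 2.25 -2.31 -0.73] rot deg [-0.    0.03  0.02] res 0.41
```

View pics/wrist9.png

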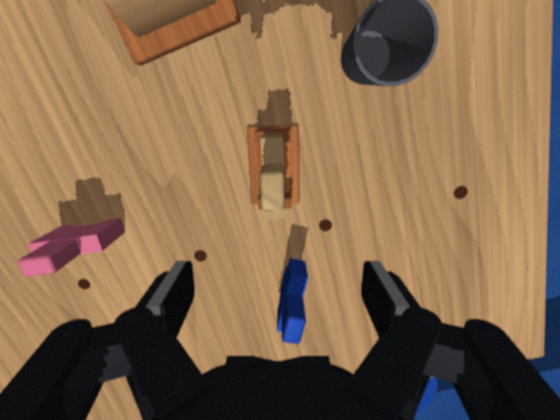

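Request:
arm_command([
  [[-4, 2, -20], [0, 0, 1.6], -1],
  [[0, 0, -30], [0, 0, 0], -1],
  [[0, 0, -25], [0, 0, 0], -1],
  [[0, 0, -12], [0, 0, 0], -1],
  [[0, 0, 0], [0, 0, 0], -1],
  [[0, 0, 0], [0, 0, 0], -1],
  [[0, 0, 0], [0, 0, 0], -1],
])

```text
time_s: 11.65
ee_pos: [0.601, -0.3432, 0.1833]
ee_rot: [0.001, 0.784, 0.62, 0.0]
ft_force: [-0.5, 0.6, 0.9]
grip_width: 0.0854
```

```bash
python3 - <<'E'
from chk import *
o=bot.get_obs(); print(o["time_s"],o["ee_pos"],o["grip_width"])
q=o["ee_rot"]; r=R.from_quat([q[1],q[2],q[3],q[0]]).as_matrix(); print(np.degrees(np.arctan2(r[1,1],r[0,1])))
im,d,K,E=cam("wrist","wrist10"); W=cloud(d,K,E); W[W[...,2]>.142]=np.nan
print(fit(W,conv,.5997,-.3438,np.radians(-13.4),.016,.065,fz=True))
E
```

```text
11.65 [ 0.60095629 -0.34322253  0.18327684] 0.08536122633983456
-13.315353813693443
(array([  0.5998,  -0.3437, -13.3264,  -0.8052]), 3315, np.float64(0.4031355336729693))
```

View pics/wrist10.png

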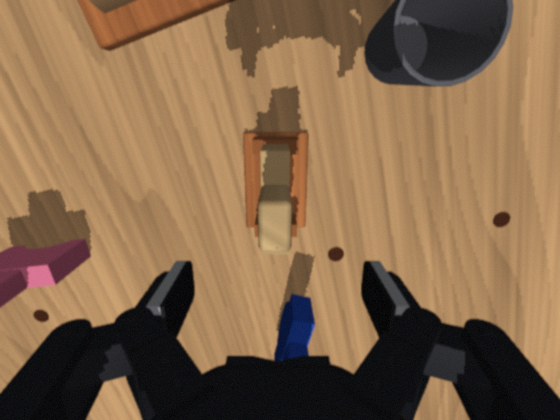

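Convex leaf on the stand at (275,200), blue look-alike at (297,325). Descending on the plain one.

Request:
arm_command([
  [[-1, -0.5, -20], [0, 0, 0], -1],
  [[0, 0, -25], [0, 0, 0], -1],
  [[0, 0, -25], [0, 0, 0], -1],
  [[0, 0, -13], [0, 0, 0], -1],
  [[0, 0, -5], [0, 0, 0], -1],
  [[0, 0, 0], [0, 0, 0], -1],
  [[0, 0, 0], [0, 0, 0], -1],
  [[0, 0, 0], [0, 0, 0], 1],
  [[0, 0, 0], [0, 0, 0], 1],
  [[0, 0, 0], [0, 0, 0], 1],
  [[0, 0, 0], [0, 0, 0], 1],
  [[0, 0, 0], [0, 0, 0], 1],
  [[0, 0, 0], [0, 0, 0], 1],
  [[0, 0, 0], [0, 0, 0], 1],
  [[0, 0, 0], [0, 0, 0], 1],
])

```text
time_s: 12.95
ee_pos: [0.5995, -0.3441, 0.0943]
ee_rot: [0.0, 0.784, 0.62, 0.0]
ft_force: [-0.7, 0.3, 5.3]
grip_width: 0.0236
```

```bash
python3 - <<'E'
from chk import *
o=bot.get_obs(); print(o["time_s"],o["ee_pos"],o["grip_width"],o["ft_force"])
cam("wrist","wrist11")
E
```

```text
12.95 [ 0.59951629 -0.34410962  0.0942851 ] 0.023605760930546494 [-0.65269491  0.30389006  5.32068852]
```

View pics/wrist11.png

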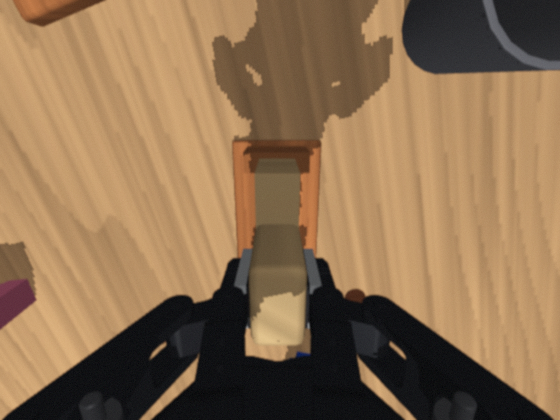

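Request:
arm_command([
  [[0, 0, 10], [0, 0, 0], 1],
  [[0, 0, 25], [0, 0, 0], 1],
  [[0, 0, 30], [0, 0, 0], 1],
  [[0, 0, 35], [0, 0, 0], 1],
  [[0, 0, 30], [0, 0, 0], 1],
  [[-3, 15, 20], [0, 0, 1], 1],
  [[-7, 32, 0], [0, 0, 1.5], 1],
  [[-7, 32, 0], [0, 0, 1.5], 1],
  [[-7, 32, 0], [0, 0, 1.5], 1],
  [[-7, 32, 0], [0, 0, 1.5], 1],
  [[-7, 32, 0], [0, 0, 1.6], 1],
  [[-7, 32, 0], [0, 0, 1.6], 1],
  [[-7, 32, 0], [0, 0, 1.6], 1],
  [[-7, 32, 0], [0, 0, 1.6], 1],
  [[-7, 32, 0], [0, 0, 1.6], 1],
  [[-7, 32, 0], [0, 0, 1.6], 1],
  [[-5, 32, 0], [0, 0, 1.6], 1],
  [[-3, 15, 0], [0, 0, 0.2], 1],
  [[0, 0, 0], [0, 0, 0], 1],
  [[0, 0, 0], [0, 0, 0], 1],
])

```text
time_s: 14.67
ee_pos: [0.5184, 0.0384, 0.2445]
ee_rot: [0.0, 0.675, 0.738, 0.0]
ft_force: [0.0, -0.6, -0.2]
grip_width: 0.0234
```

Request:
arm_command([
  [[0, 0, -15], [0, 0, 0], 1],
  [[0, 0, -15], [0, 0, 0], 1],
  [[0, 0, 0], [0, 0, 0], 1],
  [[0, 0, 0], [0, 0, 0], 1],
  [[0, 0, 0], [0, 0, 0], 1],
])

```text
time_s: 15.08
ee_pos: [0.5188, 0.0374, 0.2148]
ee_rot: [0.0, 0.676, 0.737, 0.0]
ft_force: [0.1, -0.8, -1.2]
grip_width: 0.0231
```

```bash
python3 - <<'E'
from chk import *
cam("wrist","wrist12"); cam("scene","scene12")
o=bot.get_obs(); p=o["ee_pos"]; print(o["time_s"],p,o["grip_width"],o["ft_force"])
q=o["ee_rot"]; r=R.from_quat([q[1],q[2],q[3],q[0]]).as_matrix(); a=np.arctan2(r[1,1],r[0,1]); print(np.degrees(a),r[2])
def convhold(P): return conv(P)
for n in("wrist12","scene12"): check(n,conv,p[0],p[1],a,p[2]-.0783,.026,.083,.016)
im,d,K,E=load("wrist12"); W=cloud(d,K,E); W[260:]=np.nan
L=tf(W.reshape(-1,3),.5187,.0386,np.radians(5.4),0)
bad=(L[:,2]>.08); Wf=W.reshape(-1,3).copy(); Wf[bad|(abs(L[:,1]-.13)<.05)&(abs(L[:,0])<.02)]=np.nan
for b in bfit(Wf,.5187,.0386)[:2]: print(b)
im,d,K,E=load("scene12"); cv2.imwrite("pics/c12.png",cv2.resize(im[150:270,240:390],None,fx=5,fy=5,interpolation=cv2.INTER_CUBIC)) 
E
```

```text
15.1833 [0.51875684 0.03768163 0.21478965] 0.02331037950184703 [ 1.1781596  -1.08396917 -1.58811274]
5.023781542178003 [-4.28795458e-05  1.03724219e-03 -9.99999461e-01]
wrist12 3175 dxyz mm [ 0.05  0.39 -0.8 ] rot deg [ 0.24  0.23 -0.09] res 0.31
scene12 401 dxyz mm [-0.23  1.68 -0.1 ] rot deg [ 0.31 -0.08  0.32] res 1.17
(np.float64(0.5410322804763213), 'stl', [np.float64(0.5191), np.float64(0.0388), np.float64(5.44), np.float64(-0.73)], 22534)
(np.float64(1.8008455075773946), 'lts', [np.float64(0.5189), np.float64(0.0409), np.float64(5.42), np.float64(-1.03)], 22534)
```

View pics/wrist12.png

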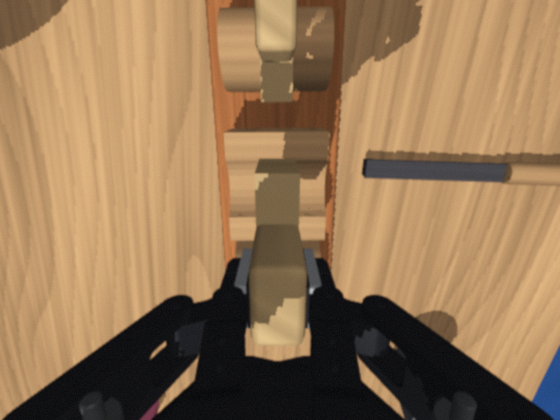

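View pics/c12.png

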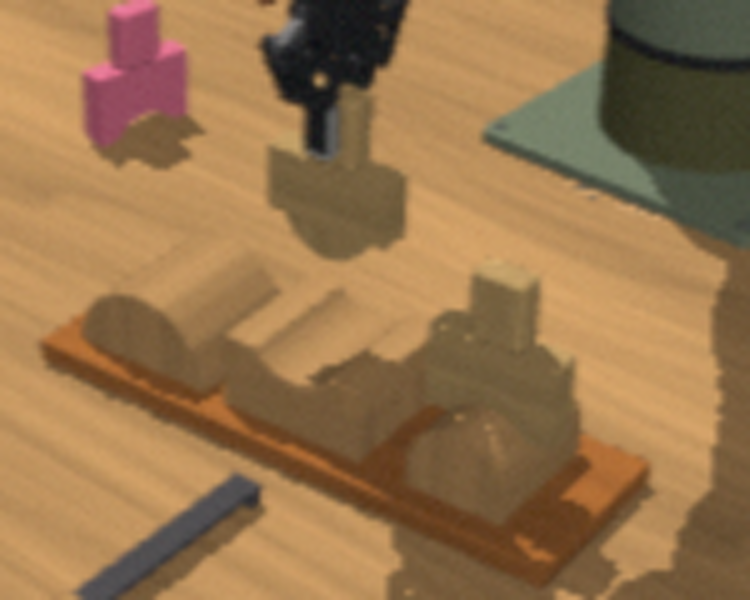

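Request:
arm_command([
  [[0, 0.5, -20], [0, 0, 0.4], 1],
  [[0, 0, -20], [0, 0, 0], 1],
  [[0, 0, -15], [0, 0, 0], 1],
  [[0, 0, -10], [0, 0, 0], 1],
  [[0, 0, 0], [0, 0, 0], 1],
  [[0, 0, 0], [0, 0, 0], 1],
  [[0, 0, 0], [0, 0, 0], 1],
])

```text
time_s: 15.77
ee_pos: [0.5188, 0.0385, 0.1499]
ee_rot: [0.0, 0.673, 0.74, 0.0]
ft_force: [2.3, 0.2, -0.5]
grip_width: 0.0235
```

Leaf y should be about 0.0389, so it is aligned. Expected seat is at TCP z = 0.1369.

Request:
arm_command([
  [[0, 0, -5], [0, 0, 0], 1],
  [[0, 0, -4], [0, 0, 0], 1],
  [[0, 0, -1], [0, 0, 0], 1],
  [[0, 0, 0], [0, 0, 0], 1],
  [[0, 0, 0], [0, 0, 0], 1],
  [[0, 0, -1], [0, 0, 0], 1],
  [[0, 0, 0], [0, 0, 0], 1],
  [[0, 0, 0], [0, 0, 0], 1],
])

```text
time_s: 16.43
ee_pos: [0.5184, 0.0384, 0.138]
ee_rot: [-0.0, 0.673, 0.74, -0.0]
ft_force: [0.4, 0.4, -0.9]
grip_width: 0.023
```

Request:
arm_command([
  [[0, 0, -0.7], [0, 0, 0], 1],
  [[0, 0, 0], [0, 0, 0], 1],
  [[0, 0, 0], [0, 0, 0], 1],
])

```text
time_s: 16.68
ee_pos: [0.5184, 0.0384, 0.1373]
ee_rot: [-0.0, 0.673, 0.74, -0.0]
ft_force: [0.0, -0.4, -2.2]
grip_width: 0.0232
```

Request:
arm_command([
  [[0, 0, -0.7], [0, 0, 0], 1],
  [[0, 0, 0], [0, 0, 0], 1],
  [[0, 0, 0], [0, 0, 0], 1],
])

```text
time_s: 16.93
ee_pos: [0.5185, 0.0385, 0.1368]
ee_rot: [0.0, 0.673, 0.74, 0.0]
ft_force: [-2.1, 0.2, 5.8]
grip_width: 0.0233
```

Request:
arm_command([
  [[0, 0, -0.7], [0, 0, 0], 1],
  [[0, 0, 0], [0, 0, 0], 1],
  [[0, 0, 0], [0, 0, 0], 1],
])

```text
time_s: 17.18
ee_pos: [0.5185, 0.0385, 0.1368]
ee_rot: [0.0, 0.673, 0.74, 0.0]
ft_force: [-4.8, -0.6, 21.2]
grip_width: 0.0234
```

Seated at 0.1368, as predicted. Releasing.

Request:
arm_command([
  [[0, 0, 0.8], [0, 0, 0], 1],
  [[0, 0, 0], [0, 0, 0], 1],
  [[0, 0, 0], [0, 0, 0], 0.3],
  [[0, 0, 0], [0, 0, 0], 0.1],
  [[0, 0, 0], [0, 0, 0], -0.2],
  [[0, 0, 0], [0, 0, 0], -0.5],
  [[0, 0, 0], [0, 0, 0], -0.5],
  [[0, 0, 0], [0, 0, 0], -0.5],
  [[0, 0, 0], [0, 0, 0], -0.5],
  [[0, 0, 8], [0, 0, 0], -0.6],
  [[0, 0, 15], [0, 0, 0], -0.8],
  [[0, 0, 25], [0, 0, 0], -1],
  [[0, 0, 30], [0, 0, 0], -1],
  [[0, 0, 30], [0, 0, 0], -1],
  [[0, 0, 20], [0, 0, 0], -1],
  [[0, 0, 8], [0, 0, 0], -1],
  [[0, 0, 0], [0, 0, 0], -1],
  [[0, 0, 0], [0, 0, 0], -1],
])

```text
time_s: 18.68
ee_pos: [0.5182, 0.0383, 0.2723]
ee_rot: [-0.0, 0.673, 0.74, -0.0]
ft_force: [0.4, -0.5, 0.4]
grip_width: 0.0856
```

```bash
python3 - <<'E'
from chk import *
o=bot.get_obs(); print(o["time_s"],o["ee_pos"],o["ft_force"])
a=np.radians(5.4)
for c in("wrist","scene"):
    cam(c,c+"13"); check(c+"13",conv,.519,.0388,a,.0586,.03,.125,.02)
check("scene13",conc,.5065,.168,a,.0585,.018,.12,.02)
im,d,K,E=load("scene13"); cv2.imwrite("pics/c13.png",cv2.resize(im[150:270,240:390],None,fx=5,fy=5,interpolation=cv2.INTER_CUBIC)) 
E
```

```text
18.6833 [0.51821727 0.03834398 0.27230764] [ 0.44431813 -0.51338131  0.36853413]
wrist13 2412 dxyz mm [-0.65 -0.12 -0.73] rot deg [0.07 0.33 0.19] res 0.42
scene13 542 dxyz mm [-0.48  0.78 -0.24] rot deg [-0.35 -0.25 -0.14] res 1.16
scene13 628 dxyz mm [ 0.02  1.34 -0.56] rot deg [0.38 0.07 0.51] res 1.1
```

View pics/c13.png

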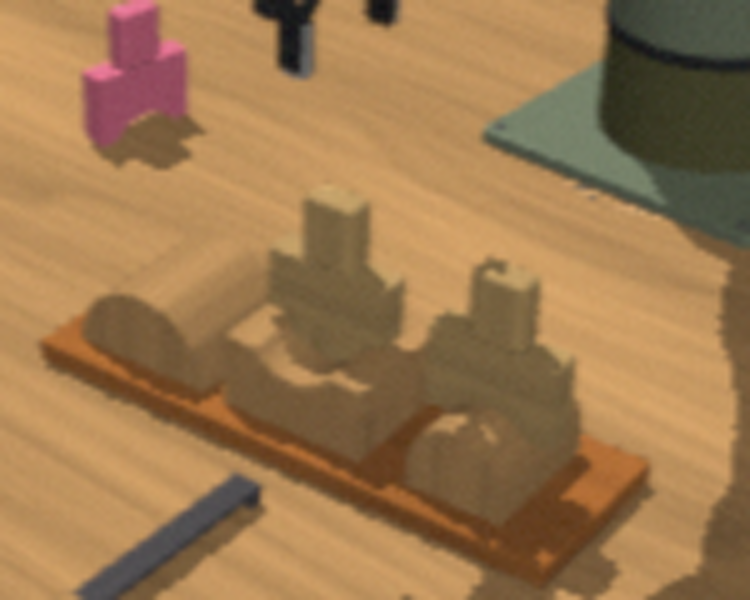

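View pics/wrist13.png

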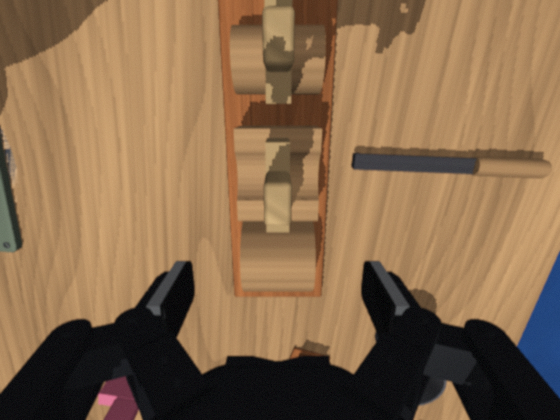

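Both leaves stand upright and square: the concave one on the small round (wrist picture 278,50), the convex one in the trough (278,190). The gripper is clear. Handing in.

```bash
python3 -c "
from station import bot
print(bot.job_done())"
```

```text
the job is handed in; nothing more can be done
None
```

Both templates are in place and the job is handed in, at about 18.7 s of the 58 s allowed.

- **Board order:** from +y to -y it is the 36 mm round, the trough, then the 56 mm round. The camera fit was clear: about 0.55 mm mean error, against 1.8 mm or more for the next order.
- **No trial fits:** because the fit was clear, I put each template straight onto its own curve and did not try it on the others. The contact height then served as the test.
- **Concave template:** it stands on the 36 mm round. Contact came at TCP height 129.4 mm, exactly the height predicted for the crown on the ridge. On the 56 mm round it would have stopped 7 mm higher.
- **Convex template:** it sits in the trough. Contact came at 136.8 mm, against 136.9 mm predicted.

After release, both measured within about 0.5° of upright and square. The wrist camera put each within 1 mm of its expected position, and its height readings were about 0.8 mm low everywhere, including on the bench objects. The scene camera disagreed slightly, placing them 0.8–1.5 mm further along +y; this is within its 2 mm calibration. The top camera gave no check reading, because it found no points on the concave template.

The robot did not touch the rasp, the offcut, the pot or the look-alikes. The highest contact force I read was about 25 N, during seating.

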